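Index the dial and push the finished bearing block off into the discharge chute

ROBOT

A 7-joint arm with a two-finger parallel gripper is mounted at the origin on the work surface. World frame = base frame: x ahead of the robot, y to its left, z up, the work surface at z = 0. Lengths are in m, angles in rad, forces in N, time in s.
With the tool pointing down it reaches from about 0.4 to 0.925 m from the base axis. Payload 5.6 kg.
Tool frame: the origin (TCP) lies on the centre line of the jaws, within the pads' length; the fingertips stand 11 mm ahead of it and the grasp point (between the pads) lies 8 mm behind it (r.tips_ahead is the z of the fingertips in the tool frame, in m); z points along the fingers, y is the direction in which the jaws open and shut (so a half turn about z gives the same grasp; the last joint's range is limited). The gripper opens to 85 mm and grips with 20 to 120 N. Pads are 22 mm wide; open, the fingers measure 114 mm over their backs; the gripper's body (76 mm by 85 mm) begins 54 mm behind the grasp point. The pads swing forward as they close: fully open they stand 13 mm farther back than shut.
Start: joints at [-1.215, 0.468, -0.012, 1.603, 0.006, 1.071, -0.056], TCP at [0.252, 0.599, 0.242] pointing down, gripper open.
Joint ranges: [-2.53, 2.53], [-0.31, 2.02], [-1.57, 1.55], [0.28, 2.44], [-1.29, 4.43], [0.15, 1.84], [-2.92, 2.92]. Speed limits (rad/s): [2.57, 2.57, 3.14, 3.14, 3.14, 3.14, 3.14].

INTERFACE

Orientations are given as a unit quaternion [w, x, y, z].
In Python, from cell import readout, optics, order, r gives the robot as it stands.
- The arm moves only by the tool play_rows, never from a script. Its argument "rows" is a list that holds one entry, the list of rows, each a list of 5 numbers: the opening, from 0 (shut) to 1 (fully open), then the shift along the tool's x, y, z in cm, then the turn about the tool's z in rad. A call has exactly 5 rows; each row shifts and turns the commanded pose from where the row before left it, along the tool's axes as they then stand; what a row does not reach is not made up. A row lasts 1/8 s, in which the tool goes at most 62.5 mm and 10.7 degrees, less where a joint would pass 70% of its speed; a pose out of reach is approached as far as the arm can. A call with a gripper value outside its range is refused whole. The fingers move at their own pace and stop on an object; "grip_force" is the grip in N (left out, the last holds). Time passes only in rows, so rows that do not move let the fingers close, or fill a call up. It gives the time, the measured TCP pose, the force and the opening at its end, in the units of the state.
- readout.state(): the state, without advancing time (a new reading comes with each control period).
- optics.camera(name): name is "side" or "top"; returns a dict with "image" (400x640x3 uint8, red, green, blue), "fx", "fy", "cx", "cy" (pixels), "distortion" ([k1, k2, p1, p2, k3] as OpenCV has them; the pictures are not rectified), "R" (3x3) and "t" (3): a world point X has camera coordinates R X + t. Camera axes: x right, y down, z forward; pixel columns grow to the right and rows downward; lengths in m; the calibration is good to about 2 mm. A picture is of the moment at which its call begins. There is no depth.
- order.hand_in(): hands the job in, once; it reports no verdict.
The state is a dict: "t": time; "q": joint angles; "qd": joint speeds; "tau": joint torques, N m; "tcp_pos": TCP position; "tcp_rot": TCP orientation; "ft_force": force on the tool from outside, world axes, zero at the start; "moment": the same for the moment, N m; "width": finger opening in m.
Only numpy, scipy, OpenCV 4.12 (cv2) and the standard library are available. Lean on these libraries where they do the work, as an engineer would, in place of code of your own. Each camera call takes 0.05 s, during which the arm holds its last target. There are 200 camera calls.

TASK

One part on the four-station indexing dial is finished: the stepped bearing block with the cross bore. Turn the dial a quarter turn, until it drops into its next detent, so that this block's nest faces the discharge chute; then push the block outward off the edge of its nest, without lifting it out, so that it drops into the chute and slides down into the catch tray. Leave the two plain sawn blanks in their nests and everything else on the bench alone.

Things in the scene. Friction and masses are not known exactly. Their poses are not given: they have to be found in the camera images.
- station: Bench-top indexing station, bolted down: a grey drum on a square foot, 230 x 230 mm, carrying the dial, the chute and the tray. Origin on the bench top under the dial's axis; z up; its -y axis points out along the discharge chute, roughly to the robot's right (yaw within 0.35 rad of 0).
- dial (a joint): Turn of the dial, rad, anticlockwise from above positive; about 0 at the start, no end stops. A detent holds it at every quarter turn (1.571 rad): it takes up to 0.6 N m (5 N at a knob) to turn it past half-way (0.785 rad); then the detent pulls it on to the next place by itself, unless a finger is left between the knob and the nest behind it.
- dial_hub (a point): Centre of the dial plate's top face, 150 mm above the bench; its axes turn with the dial and agree with the station's at joint value 0. Aluminium plate 300 mm across, flat hub 60 mm across and 8 mm high in the middle. It has four equal nests at angles 0, 90, 180 and 270 degrees (from this x, anticlockwise); at the start the one at 270, facing the chute, is empty.
- knob_front (a point): Middle of the upright black turning knob at dial angle 135 degrees, 118 mm from the axis; turns with the dial. Four such knobs, at 45, 135, 225 and 315 degrees, all at this radius, 22 mm in diameter, reaching from 8 to 45 mm above the dial plate. Pushing one sideways round the axis turns the dial.
- block_center (a point): Finished bearing block, aluminium, about 0.28 kg: base 84 x 44 x 20 mm with a bolt hole near each end, in its middle a raised body 36 mm long, 44 wide, to 46 mm above the underside, with an 18 mm cross bore. Site at its centre, 23 mm up; x along its length, which lies along the nest's radius, inner end 67 mm from the dial's axis. It starts in the nest at 0 or at 180 degrees.
- blank_a_center (a point): A plain sawn aluminium blank, 84 x 44 x 40 mm, 0.4 kg; point at its centre. It is in the nest opposite to the bearing block's and stays there.
- blank_b_center (a point): A second such blank, point at its centre, in the nest at dial angle 90 degrees (opposite to the chute at the start). It stays in that nest.
- nest_far (a point): Middle of the floor of the nest at dial angle 0, 108 mm from the axis; turns with the dial. Each nest is a steel pad 66 mm wide, its top 156 mm above the bench, from 57 to 152 mm from the axis; on it two rails along the radius, 50 mm apart, 8 mm high, and at the inner end a stop bar 5 mm high, 57 to 65 mm from the axis. The outer end is open: the ledge to push a part over.
- nest_back (a point): The same for the nest at dial angle 90 degrees.
- nest_near (a point): The same for the nest at dial angle 180 degrees.
- unload (a point): Fixed point on the station: the middle of the floor of whichever nest faces the chute, 108 mm from the dial's axis along the station's -y, 156 mm above the bench. The chute, polished sheet steel 100 mm wide inside with 40 mm side walls, starts just outside and below the ledge (159 mm from the axis, 145 mm above the bench) and falls outward at 40, then 20 degrees.
- tray_floor (a point): Centre of the floor of the catch tray at the foot of the chute, 430 mm from the dial's axis along the station's -y: grey sheet metal, inside 150 mm (station x) by 200 mm (station y), walls 55 mm high.
- mug: Blue mug, 80 mm across, 92 mm high; origin under its centre. A bystander.
- wrench: Steel wrench lying on the bench; a bystander.
- setup_block: Steel setup block with two rows of holes, 75 x 50 x 25 mm, origin under its centre; a bystander.
Mind the look-alikes: they are no part of the job. Leave any green or purple look-alike of the part that bears block_center alone.

How it is judged:
By the outcome, as a careful person would: the job done as asked, in the order asked, and still so for the second after the job is handed in, with the robot touching nothing.
It also fails if it takes over 48 s, if anything falls off the work surface, if the arm or the gripper's body presses on something with over 40 N, if the wrist force passes 120 N, or if a joint passes its speed limit or range.

## Working session

There is one attempt and no reset: what is moved stays moved. The work goes in short steps, Python scripts to look and compute and a tool call to move; the robot and the scene stay as the last step left them, time stands still between calls to the robot, and variables do not carry over. Pictures are saved under pics/ and viewed, about 8 in all and at most 12, crops included, and the job is handed in when it is done.

Besides the shell and the picture viewer there is one more tool, called after "Emit:" as name(argument=value, ...) on one line, values as JSON. play_rows: Moves the arm, as the interface text tells. Its arguments: {"type":"object","properties":{"rows":{"type":"array"},"grip_force":{"type":"number"}},"required":["rows"]}

```bash
mkdir -p pics; ls; python3 - <<'E'
from cell import readout, optics, order, r
import cv2,numpy as np
s=readout.state();print({k:np.round(v,3) for k,v in s.items()})
for n in("side","top"):
    c=optics.camera(n);cv2.imwrite(f"pics/{n}0.png",c["image"][:,:,::-1])
    print(n,c["fx"],c["fy"],c["cx"],c["cy"],c["distortion"],np.round(c["R"],3).tolist(),np.round(c["t"],3), np.round(-np.array(c["R"]).T@c["t"],3))
print(r.tips_ahead)
E
```

```text
pics
{'t': np.float64(0.0), 'q': array([-1.215,  0.468, -0.012,  1.604,  0.006,  1.071, -0.056]), 'qd': array([ 0.   ,  0.   ,  0.   ,  0.001,  0.001, -0.   ,  0.001]), 'tau': array([-0.0000e+00, -5.3238e+01,  2.2000e-02, -2.5130e+01,  1.1000e-02,
        8.0000e-03, -0.0000e+00]), 'tcp_pos': array([0.252, 0.598, 0.241]), 'tcp_rot': array([-0.   ,  0.198,  0.98 , -0.001]), 'ft_force': array([-0.136,  0.035, -0.48 ]), 'moment': array([ 0.015,  0.03 , -0.013]), 'width': np.float64(0.085)}
side 502.8267460829806 502.8267460829806 322.2919393413139 199.17397918997813 [-0.08850971  0.          0.          0.          0.        ] [[0.77, -0.638, -0.001], [-0.306, -0.368, -0.878], [0.56, 0.676, -0.478]] [-0.463  0.341  1.26 ] [-0.245 -1.022  0.902]
top 372.0845377372688 372.0845377372688 321.0688609344995 194.17646669958089 [0.01571778 0.         0.         0.         0.        ] [[-0.003, -1.0, 0.016], [-0.998, 0.002, -0.068], [0.068, -0.016, -0.998]] [0.056 0.649 1.282] [0.559 0.076 1.322]
0.011
```

View pics/top0.png

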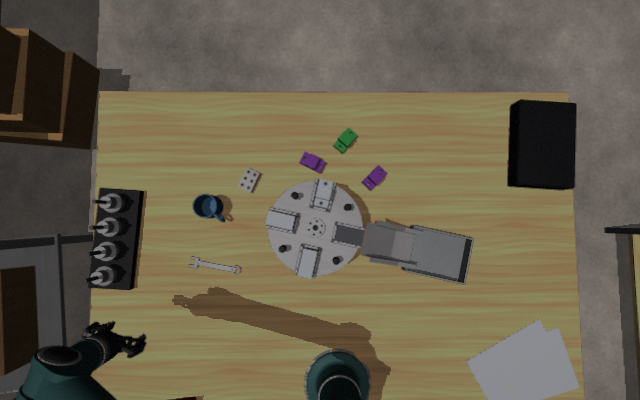

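View pics/side0.png

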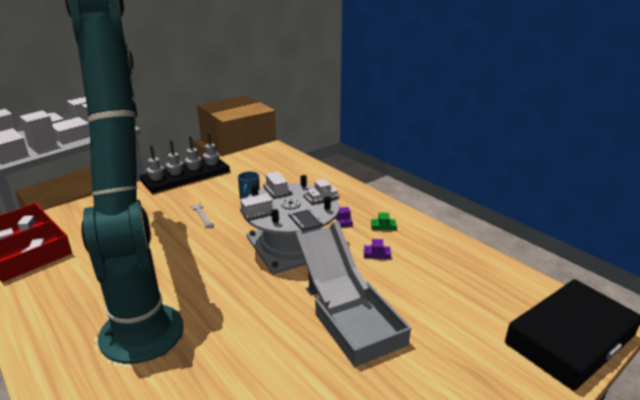

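Top view: the dial hub is at about (316,228) and the chute runs right to the tray at (440,255). Candidates for the part are the dial parts at (323,193), (283,220) and (309,261), plus the purple (313,162), purple (374,178) and green (345,140) look-alikes. (323,193) looks stepped, so I'll check it in a crop and measure the hub and knobs.

```bash
cat > h.py <<'E'
from cell import readout, optics, order, r
import cv2,numpy as np
def ray(c,uv,z):
    K=np.array([[c["fx"],0,c["cx"]],[0,c["fy"],c["cy"]],[0,0,1]])
    p=cv2.undistortPoints(np.array(uv,float).reshape(-1,1,2),K,np.array(c["distortion"],float)).reshape(-1,2)
    R=np.array(c["R"]);o=-R.T@c["t"];d=np.c_[p,np.ones(len(p))]@R
    return o+d*((z-o[2])/d[:,2])[:,None]
def proj(c,X):
    K=np.array([[c["fx"],0,c["cx"]],[0,c["fy"],c["cy"]],[0,0,1]])
    return cv2.projectPoints(np.array(X,float).reshape(-1,1,3),cv2.Rodrigues(np.array(c["R"]))[0],np.array(c["t"],float),K,np.array(c["distortion"],float))[0].reshape(-1,2)
def knobs(c):
    g=c["image"].max(2); m=np.zeros(g.shape,np.uint8); m[175:285,262:372]=(g[175:285,262:372]<45)
    n,l,s,ce=cv2.connectedComponentsWithStats(m)
    return [(ce[i].round(1),s[i,4],s[i,:4]) for i in range(1,n) if s[i,4]>15]
E
python3 - <<'E'
from h import *
c=optics.camera("top");d=optics.camera("side")
for k in knobs(c): print(k, ray(c,k[0],.19).round(4))
a=cv2.resize(c["image"][170:290,255:395],None,fx=4,fy=4,interpolation=2)
b=cv2.resize(d["image"][160:260,230:350],None,fx=4,fy=4,interpolation=2)
cv2.imwrite("pics/c1.png",a[:,:,::-1]);cv2.imwrite("pics/c2.png",b[:,:,::-1])
E
```

```text
(array([294.6, 195. ]), np.int32(32), array([292, 192,   6,   7], dtype=int32)) [[0.6348 0.1383 0.19  ]]
(array([347.4, 206.7]), np.int32(34), array([344, 204,   7,   6], dtype=int32)) [[ 0.5988 -0.0225  0.19  ]]
(array([282.6, 248.1]), np.int32(36), array([279, 245,   8,   7], dtype=int32)) [[0.4745 0.1741 0.19  ]]
(array([335.9, 259.9]), np.int32(37), array([333, 257,   7,   7], dtype=int32)) [[0.4385 0.0135 0.19  ]]
```

View pics/c1.png

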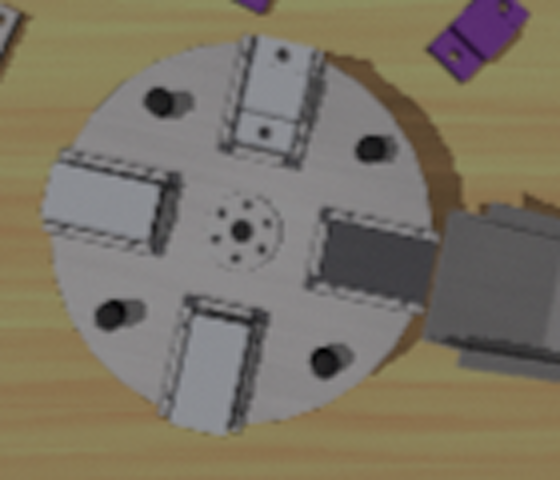

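The crop confirms it. The stepped block with two bolt holes is at crop (275,95), in the far nest, and the other two dial parts are plain. So the dial has to turn clockwise. Hub is at about (0.537, 0.076) and yaw about -12.6°. I'll close the gripper and travel to behind the front knob.

Emit:
play_rows(rows=[[[0,-3.5,-3.3,0,0],[0,-3.5,-3.3,0,0],[0,-3.5,-3.3,0,0],[0,-3.5,-3.3,0,0],[0,-3.5,-3.3,0,0]]], grip_force=60)

```text
t: 0.82
tcp_pos: [0.3501, 0.3774, 0.2423]
tcp_rot: [0.0, 0.198, 0.98, 0.0]
ft_force: [1.2, 0.5, 0.4]
width: 0.0002
```

Emit:
play_rows(rows=[[[0,-3.5,-3.3,0,0],[0,-3.5,-3.3,0,0],[0,-3.5,-3.3,0,0],[0,-3.5,-3.3,0,0],[0,-3.5,-3.3,0,0]]])

```text
t: 1.45
tcp_pos: [0.4472, 0.1575, 0.2424]
tcp_rot: [0.0, 0.198, 0.98, 0.0]
ft_force: [-0.1, 0.1, -1.3]
width: 0.0004
```

Emit:
play_rows(rows=[[[0,0,0,0,-0.17],[0,0,0,0,-0.17],[0,0,0,0,-0.17],[0,0,0,0,-0.17],[0,0,0,0,-0.17]]])

```text
t: 2.08
tcp_pos: [0.4467, 0.1589, 0.2422]
tcp_rot: [-0.0, -0.226, 0.974, -0.0]
ft_force: [-0.8, 0.4, -0.6]
width: -0.0002
```

Emit:
play_rows(rows=[[[0,0,0,0,-0.18],[0,0,0,0,-0.18],[0,0,0,0,0],[0,0,0,0,0],[0,0,0,0,0]]])

```text
t: 2.7
tcp_pos: [0.4468, 0.159, 0.2423]
tcp_rot: [-0.0, -0.394, 0.919, -0.0]
ft_force: [-0.0, -0.2, -0.3]
width: -0.0002
```

```bash
cat >> h.py <<'E'
H=np.array([.5367,.0759])
def rel(dphi_deg=None,target=None):
    s=readout.state();p=s["tcp_pos"];w,x,y,z=s["tcp_rot"]
    from scipy.spatial.transform import Rotation as Ro
    R=Ro.from_quat([x,y,z,w]).as_matrix()
    d=p[:2]-H
    print("t",s["t"],"tcp",p.round(4),"xang",np.degrees(np.arctan2(R[1,0],R[0,0])).round(1),"r",np.hypot(*d).round(4),"phi",np.degrees(np.arctan2(d[1],d[0])).round(1),"w",round(s["width"],4),"F",s["ft_force"].round(1),"q",s["q"].round(2))
    if target is not None: print("tool delta cm",(R.T@(np.array(target)-p)*100).round(2))
E
python3 - <<'E'
from h import *
rel(target=[.4512,.1573,.185])
for n in("side","top"):
    c=optics.camera(n);b=c["image"][130:290,200:400] if n=="side" else c["image"][150:310,230:430]
    cv2.imwrite(f"pics/p_{n}.png",cv2.resize(b,None,fx=3,fy=3,interpolation=2)[:,:,::-1])
E
```

```text
t 2.7 tcp [0.4468 0.159  0.2423] xang -133.6 r 0.1224 phi 137.3 w -0.0002 F [-0.  -0.2 -0.3] q [-0.49  0.17  0.08  2.02 -0.02  0.95  1.98]
tool delta cm [-0.19 -0.43  5.73]
```

View pics/p_side.png

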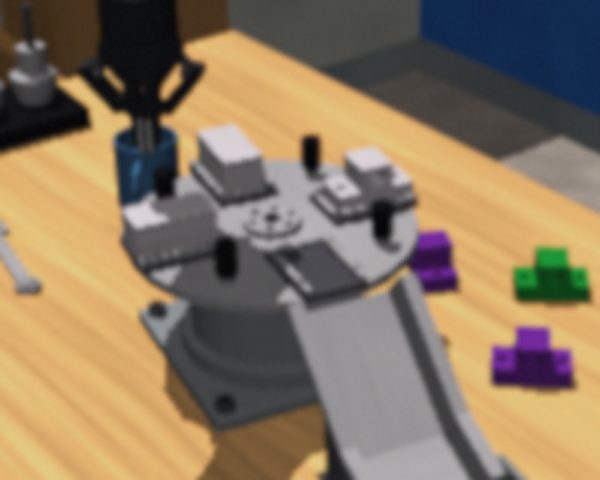

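The side view shows the shut fingers above and behind the front knob, at crop (145,130) against the knob at (165,182). Next: descend, push clockwise along the arc.

Emit:
play_rows(rows=[[[0,-0.2,-0.4,1.5,0],[0,0,0,1.5,0],[0,0,0,1.5,0],[0,0,0,1.2,0],[0,0,0,0,0]]])

```text
t: 3.42
tcp_pos: [0.4504, 0.1573, 0.184]
tcp_rot: [-0.001, -0.395, 0.919, -0.0]
ft_force: [0.2, -1.2, -0.0]
width: -0.0003
```

Emit:
play_rows(rows=[[[0,-1.03,-0.05,0,0.087],[0,-1.03,-0.05,0,0.087],[0,-1.03,-0.05,0,0.087],[0,-1.03,-0.05,0,0.087],[0,-1.03,-0.05,0,0.087]]])

```text
t: 4.05
tcp_pos: [0.4918, 0.185, 0.185]
tcp_rot: [-0.003, -0.185, 0.983, -0.001]
ft_force: [-5.3, -4.6, 3.1]
width: -0.0
```

```bash
python3 - <<'E'
from h import *
rel()
c=optics.camera("top")
for k in knobs(c): print(k[:2], ray(c,k[0],.19).round(4))
E
```

```text
t 4.05 tcp [0.4918 0.185  0.185 ] xang -158.6 r 0.118 phi 112.4 w -0.0 F [-5.3 -4.6  3.1] q [-0.55  0.33  0.16  1.96 -0.07  0.86  1.58]
(array([307.6, 190.1]), np.int32(32)) [[0.6497 0.0987 0.19  ]]
(array([352.7, 219.5]), np.int32(34)) [[ 0.5598 -0.0383  0.19  ]]
(array([314.8, 227.2]), np.int32(19)) [[0.5369 0.077  0.19  ]]
(array([283.8, 238.4]), np.int32(267)) [[0.5035 0.1706 0.19  ]]
(array([335.3, 245.3]), np.int32(102)) [[0.4822 0.0151 0.19  ]]
(array([283.5, 271.2]), np.int32(376)) [[0.4057 0.1711 0.19  ]]
(array([322.7, 265.4]), np.int32(41)) [[0.4223 0.0534 0.19  ]]
```

Emit:
play_rows(rows=[[[0,-1.03,-0.05,0,0.087],[0,-1.03,-0.05,0,0.087],[0,-1.03,-0.05,0,0.087],[0,-1.85,-0.15,0,0.157],[0,-1.85,-0.15,0,0.157]]])

```text
t: 4.72
tcp_pos: [0.5601, 0.1918, 0.1852]
tcp_rot: [-0.001, 0.101, 0.995, -0.0]
ft_force: [-0.7, -0.5, 1.0]
width: -0.0001
```

Emit:
play_rows(rows=[[[0,-1.85,-0.15,0,0.157],[0,-1.85,-0.15,0,0.157],[0,-1.85,-0.15,0,0.157],[0,0,0,0,0],[0,0,0,0,0]]])

```text
t: 5.35
tcp_pos: [0.61, 0.1692, 0.1853]
tcp_rot: [-0.0, 0.327, 0.945, 0.0]
ft_force: [-0.1, -0.5, 0.6]
width: 0.0001
```

```bash
python3 - <<'E'
from h import *
rel()
c=optics.camera("top")
for k in knobs(c): print(k[:2], ray(c,k[0],.19).round(4))
b=c["image"][150:310,230:430]
cv2.imwrite("pics/t3.png",cv2.resize(b,None,fx=3,fy=3,interpolation=2)[:,:,::-1])
E
```

```text
t 5.35 tcp [0.61   0.1692 0.1853] xang 141.8 r 0.1187 phi 51.8 w 0.0001 F [-0.1 -0.5  0.6] q [-0.61  0.51  0.39  1.72 -0.23  0.96  0.78]
(array([277.1, 180.6]), np.int32(70)) [[0.679  0.1918 0.19  ]]
(array([291. , 240.7]), np.int32(975)) [[0.4965 0.1489 0.19  ]]
(array([348.8, 209. ]), np.int32(31)) [[ 0.5918 -0.0267  0.19  ]]
(array([333.5, 261.5]), np.int32(40)) [[0.4338 0.0208 0.19  ]]
```

View pics/t3.png

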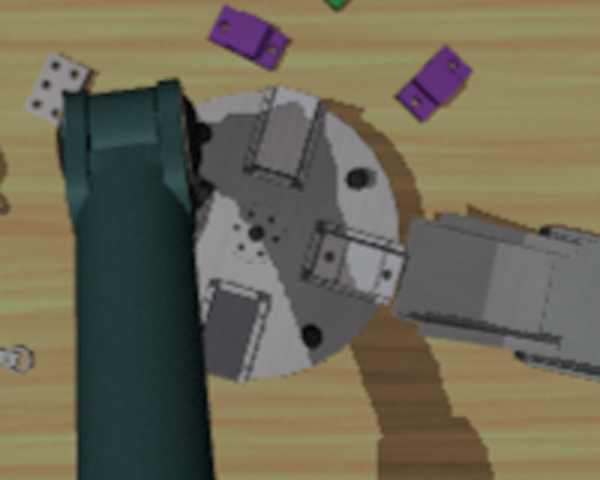

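The block now faces the chute, at crop (350,262), and the dial reads about 4° past the detent, possibly still swinging. I'll lift clear and recheck.

Emit:
play_rows(rows=[[[0,0,0,-1.5,0],[0,0,0,-1.5,0],[0,0,0,-1.5,0],[0,0,0,-1.3,0],[0,0,0,0,0]]])

```text
t: 6.02
tcp_pos: [0.6113, 0.1686, 0.2449]
tcp_rot: [0.001, 0.329, 0.944, 0.001]
ft_force: [0.2, -0.6, 0.2]
width: -0.0004
```

```bash
python3 - <<'E'
from h import *
c=optics.camera("top")
for k in knobs(c):
    p=ray(c,k[0],.19)[0,:2]-H; print(k[:2], np.hypot(*p).round(4),np.degrees(np.arctan2(p[1],p[0])).round(1))
a=np.radians(-102.6);u=np.array([np.cos(a),np.sin(a)])
rel(target=[*(H+.046*u),.242])
E
```

```text
(array([272.1, 177.4]), np.int32(47)) 0.2008 40.8
(array([291.9, 240.3]), np.int32(856)) 0.0804 119.0
(array([347.2, 206.8]), np.int32(38)) 0.1156 -57.7
(array([335.9, 260. ]), np.int32(38)) 0.1166 -147.7
t 6.075 tcp [0.6108 0.1685 0.2439] xang 141.6 r 0.1186 phi 51.3 w -0.0001 F [-0.3 -0.2  0.2] q [-0.63  0.45  0.41  1.67 -0.2   1.06  0.75]
tool delta cm [ -1.94 -16.     0.17]
```

Both visible knobs are back at exact detent angles (-57.7° and -147.7°), so the dial has indexed. Now I'll go over to the hub side of the block and align.

Emit:
play_rows(rows=[[[0,-0.4,-3.2,0,0],[0,-0.4,-3.2,0,0],[0,-0.4,-3.2,0,0],[0,-0.4,-3.2,0,0],[0,-0.4,-3.2,0,0]]])

```text
t: 6.7
tcp_pos: [0.5259, 0.0297, 0.2426]
tcp_rot: [-0.001, 0.329, 0.944, -0.0]
ft_force: [0.3, 0.0, 0.4]
width: 0.0
```

Emit:
play_rows(rows=[[[0,0,0,0,0.16],[0,0,0,0,0.16],[0,0,0,0,0.16],[0,0,0,0,0.16],[0,0,0,0,0.16]]])

```text
t: 7.32
tcp_pos: [0.5265, 0.0305, 0.2426]
tcp_rot: [-0.0, 0.672, 0.74, -0.001]
ft_force: [-0.3, 0.2, -0.4]
width: 0.0002
```

Emit:
play_rows(rows=[[[0,0,0,0,0.16],[0,0,0,0,0.16],[0,0,0,0,0],[0,0,0,0,0],[0,0,0,0,0]]])

```text
t: 7.95
tcp_pos: [0.5269, 0.0306, 0.2432]
tcp_rot: [-0.0, 0.78, 0.626, -0.0]
ft_force: [-0.1, -0.3, 0.9]
width: 0.0003
```

```bash
python3 - <<'E'
from h import *
a=np.radians(-102.6);u=np.array([np.cos(a),np.sin(a)])
rel(target=[*(H+.046*u),.180])
c=optics.camera("side");b=c["image"][130:290,200:400]
cv2.imwrite("pics/s4.png",cv2.resize(b,None,fx=3,fy=3,interpolation=2)[:,:,::-1])
E
```

```text
t 7.95 tcp [0.5269 0.0306 0.2432] xang 77.5 r 0.0464 phi -102.2 w 0.0003 F [-0.1 -0.3  0.9] q [-0.68  0.29  0.67  1.93 -0.22  0.99 -0.13]
tool delta cm [ 0.04 -0.03  6.32]
```

View pics/s4.png

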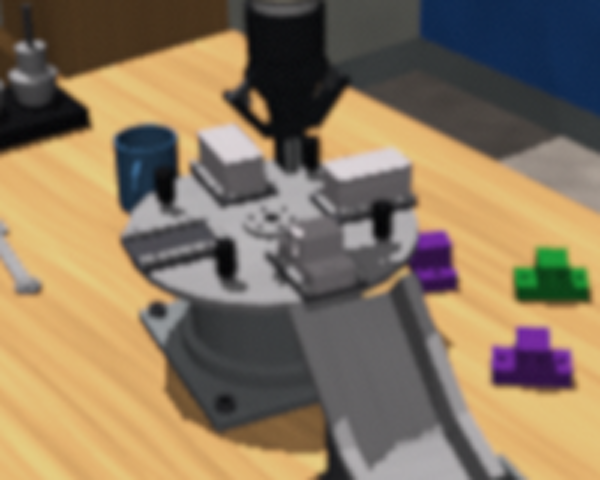

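The block, at crop (318,250), sits in the nest facing the chute, with the fingers over the hub behind it. I'll descend and push outward.

Emit:
play_rows(rows=[[[0,0,0,1.6,0],[0,0,0,1.6,0],[0,0,0,1.6,0],[0,0,0,1.5,0],[0,0,0,0,0]]])

```text
t: 8.62
tcp_pos: [0.5261, 0.0303, 0.1787]
tcp_rot: [-0.0, 0.78, 0.625, -0.001]
ft_force: [-0.2, 0.2, -0.6]
width: 0.0003
```

Emit:
play_rows(rows=[[[0,-1,0,0,0],[0,-1,0,0,0],[0,-1,0,0,0],[0,-1,0,0,0],[0,-1,0,0,0]]])

```text
t: 9.25
tcp_pos: [0.5163, -0.0186, 0.1807]
tcp_rot: [0.0, 0.78, 0.626, 0.001]
ft_force: [0.8, 2.3, 2.2]
width: -0.0001
```

Emit:
play_rows(rows=[[[0,-1.5,0,0,0],[0,-1.5,0,0,0],[0,-1,0,0,0],[0,0,0,0,0],[0,0,0,0,0]]])

```text
t: 9.88
tcp_pos: [0.5073, -0.0571, 0.1801]
tcp_rot: [-0.0, 0.78, 0.626, -0.0]
ft_force: [-0.7, 0.1, -0.2]
width: -0.0001
```

```bash
python3 - <<'E'
from h import *
rel()
c=optics.camera("side");b=c["image"][170:370,230:430]
cv2.imwrite("pics/s5.png",cv2.resize(b,None,fx=3,fy=3,interpolation=2)[:,:,::-1])
E
```

```text
t 9.875 tcp [ 0.5073 -0.0571  0.1801] xang 77.5 r 0.1362 phi -102.4 w -0.0001 F [-0.7  0.1 -0.2] q [-0.5   0.35  0.66  2.03 -0.29  0.85  0.11]
```

View pics/s5.png

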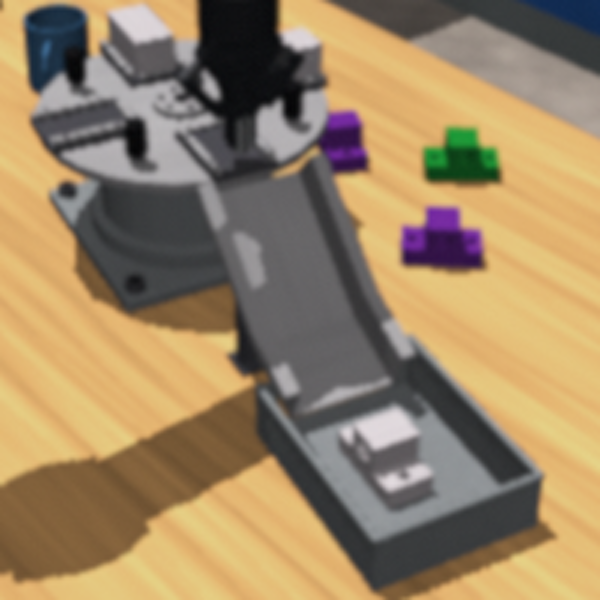

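The block is in the catch tray, at crop (390,455). I'll lift clear and do a final check.

Emit:
play_rows(rows=[[[0,0,0,-2,0],[0,0,0,-2.5,0],[0,0,0,-2.5,0],[0,0,0,-2,0],[0,0,0,0,0]]])

```text
t: 10.55
tcp_pos: [0.5083, -0.0568, 0.2714]
tcp_rot: [0.001, 0.78, 0.626, 0.001]
ft_force: [-1.8, 0.9, -0.1]
width: -0.0002
```

Emit:
play_rows(rows=[[[0,0,0,0,0],[0,0,0,0,0],[0,0,0,0,0],[0,0,0,0,0],[0,0,0,0,0]]])

```text
t: 11.18
tcp_pos: [0.5074, -0.0573, 0.2702]
tcp_rot: [-0.0, 0.78, 0.626, -0.0]
ft_force: [-0.2, -0.8, 0.5]
width: 0.0004
```

```bash
python3 - <<'E'
from h import *
rel()
c=optics.camera("top")
for k in knobs(c):
    p=ray(c,k[0],.19)[0,:2]-H; print(k[:2], np.hypot(*p).round(4),np.degrees(np.arctan2(p[1],p[0])).round(1))
c=optics.camera("side");b=c["image"][150:370,200:440]
cv2.imwrite("pics/s6.png",cv2.resize(b,None,fx=2.5,fy=2.5,interpolation=2)[:,:,::-1])
E
```

```text
t 11.175 tcp [ 0.5074 -0.0573  0.2702] xang 77.4 r 0.1364 phi -102.4 w 0.0004 F [-0.2 -0.8  0.5] q [-0.57  0.22  0.72  1.95 -0.17  1.03  0.  ]
(array([294.6, 195. ]), np.int32(32)) 0.1163 32.5
(array([347.4, 206.7]), np.int32(33)) 0.1163 -57.7
(array([367.7, 222.3]), np.int32(59)) 0.1604 -84.8
(array([358.1, 239.6]), np.int32(174)) 0.1354 -106.1
(array([282.6, 248.1]), np.int32(34)) 0.1163 122.4
(array([358.5, 270.6]), np.int32(177)) 0.1843 -135.0
(array([335.7, 259.9]), np.int32(35)) 0.116 -147.8
```

View pics/s6.png

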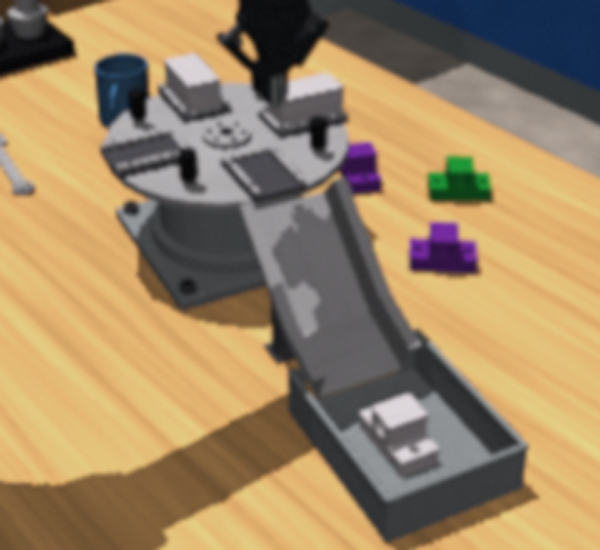

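```bash
python3 -c "
from cell import order
print(order.hand_in())"
```

```text
the job is handed in; nothing more can be done
None
```

The finished bearing block is in the catch tray and the job is handed in. It took about 11.2 s on the robot's clock.

- **Turning the dial:** The block started in the far nest, so I pushed the front knob about 90° clockwise with shut fingers. The dial swung about 4° past its detent, then settled. All four knobs read within 0.2° of the angles measured at the start, which a quarter turn should repeat.
- **Discharging the block:** I pushed the base end outward along the nest, without lifting it. The block went over the ledge, down the chute and came to rest upright in the tray.
- **Last checks:** The last picture shows both blanks in their nests, the unload nest empty, and the mug, wrench and coloured look-alikes where they were. The setup block is outside that picture; I last saw it in place just after the dial turned. The arm is about 9 cm clear above the dial and touching nothing. The highest contact force I read was about 8 N at the wrist.

No check failed or disagreed at the end.

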